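# Close and clamp a loaded denture flask

## Task

The denture flask on the little press is loaded: close it up. Lower its loose lid onto it the right way in, not dropping it, until it sits flush; then swing the clamp arm fully home over the lid and push the clamp's knob down until its pad holds the lid firmly, but gently, because the plaster inside cracks under a heavy push. Last, press the raised run key fully down, so that the stop key pops up, and leave the things standing around alone.

Things in the scene. Friction and masses are not known exactly. Their poses are not given: they have to be found in the camera images.
- flask_press: Fixed grey press at a new place and yaw each time. Origin on the mat below the flask's centre, z up. Base plate 164 (x) by 264 (y) mm, top 14 mm high. On it an open aluminium flask half, 100 (x) by 120 (y) mm, rim 48 mm high, walls 8 mm; at x -60, y -90 mm a steel pillar (26 mm thick) with the clamp arm; at y = +113 mm a key housing (116 x 50 mm, top 46 mm high) with two white keys.
- flask_seat (a point): Point on the flask's centre line, 40 mm above the mat, where the lid's origin lies when the lid is fully seated (plate flush on the flask's rim). Same axes as flask_press. (Overhead, a wire shelf hangs over the back of the worktop: front edge at world x = 0.61 m, 0.56 m above the mat; keep the wrist clear.)
- flask_lid: Loose aluminium lid, about 0.35 kg, lying on the mat. Origin: centre of its underside, z up. Rib 78 (x) by 98 (y) mm, 0 to 8 mm up, drops into the flask's 84 x 104 mm mouth; plate 100 (x) by 120 (y) mm, 8 to 20 mm up; central grip block 30 (x) by 60 (y) mm, 20 to 42 mm up. Its long side goes along the flask's long side; half a turn makes no difference.
- clamp_arm (a joint): Angle of the clamp arm on its upright pivot, rad. 0 = home against its stop, knob over the flask's centre (the arm then points 0.983 rad left of the press's +x). Grows to 2.2 as it swings away to the press's -y side, clockwise from above. Stays where left (moved by about 2 N at the knob). Starts between 1.2 and 2.0.
- clamp_pivot (a point): Point on the upright pivot axis of the clamp arm, 116 mm above the mat; the arm spans 108 to 126 mm and the knob's axis is 108 mm from the pivot. Under the arm, below the knob, is a sprung round rubber pad (28 mm across) on a spindle, screwed out by an unreported 0 to 12 mm: with the arm home, the knob goes down 4 to 16 mm before the pad meets the seated lid's grip block.
- clamp_knob: Round black knob, 40 mm across, 18 mm high, on the arm's free end; origin: centre of its top, 170 mm up at the start. Slides down up to 26 mm against about 8 N friction (its weight helps by 2 N) and stays where left. Once the pad touches, its spring adds 4 N per mm (8 mm travel). Firm: 1.5 to 3 mm past touch, 6 to 12 N above the sliding force; over 20 N on the pad cracks the plaster.
- run_key (a joint): Travel of the run key, m: 0 = up (as at the start), 0.007 = fully down. Needs about 3 to 4 N and stays where it is left; a push of 5 to 6 N against its stop is plenty.
- run_key_top (a point): Centre of the top of the run key, the key of the press's +x end (farther from the robot), white, 40 mm (x) by 32 mm (y), 54 mm above the mat when up.
- stop_key (a joint): Rise of the stop key, m: 0 = down (as at the start), 0.007 = popped up. It is linked to the run key: when one goes down the other comes up.
- stop_key_top (a point): Centre of the top of the stop key, of the same shape, nearer to the robot; 47 mm above the mat when down.
- stone_cast: Bystander: beige stone cast of a dental arch, 62 x 71 x 35 mm, origin at the centre of its underside. Leave it alone.
- round_tin: Bystander: white round tin, 70 mm across, 22 mm high, origin at the centre of its underside. Leave it alone.
- metal_tray: Bystander: steel horseshoe impression tray, 90 x 83 x 16 mm, origin near the middle of its underside. Leave it alone.

How it is judged:
On the way, in this order (a step that is already met when the one before it is completed fails the run):
1. the lid is seated flush on the flask (distance between flask_lid and flask_seat below 0.006 m and z of flask_lid in the frame of flask_seat below 0.002 m and angle between the y axis of flask_lid and the y axis of flask_press, either way round below 0.12 rad), for 0.2 s.
2. the clamp arm is swung home over the seated lid (value of joint clamp_arm below 0.08 rad and distance between flask_lid and flask_seat below 0.006 m), for 0.2 s.
3. the pad holds the lid with more than 3.5 N, the knob let go (contact force between clamp_knob and flask_lid above 3.5 N and contact force between the fingers and clamp_knob below 0.5 N), for 0.2 s.
4. the run key is down and the stop key up (value of joint each of run_key, stop_key above 0.005 m), for 0.1 s.
At the end, for the whole second after the job is handed in: Lid flush on the flask (within 6 mm of its seat, at most 2 mm high, within 0.12 rad of square), clamp arm home (within 0.08 rad), its pad alone holding the lid with 3.5 to 15 N, run key down and stop key up (each by over 5 of 7 mm), all at rest (all of step 2 and all of step 4 and z of flask_lid in the frame of flask_seat below 0.002 m and angle between the y axis of flask_lid and the y axis of flask_press, either way round below 0.12 rad and contact force between clamp_knob and flask_lid between 3.5 and 15 N and linear speed of flask_lid below 0.02 m/s); the robot touches nothing.
It fails at once if the clamp pad pressed the lid with more than 20 N (contact force between clamp_knob and flask_lid above 20 N).
It fails at once if the lid was dropped (falling free at over 0.5 m/s, about 13 mm) (linear speed of flask_lid above 0.5 m/s and contact force between the fingers and flask_lid below 0.1 N).
It fails at once if the stone cast was moved by more than 20 mm (distance of stone_cast from where it was at the start of the episode above 0.02 m).
It fails at once if the round tin was moved by more than 20 mm (distance of round_tin from where it was at the start of the episode above 0.02 m).
It fails at once if the metal tray was moved by more than 20 mm (distance of metal_tray from where it was at the start of the episode above 0.02 m).
It also fails if it takes over 67 s, if anything falls off the work surface, if the arm or the gripper's body presses on something with over 40 N, if the wrist force passes 120 N, or if a joint passes its speed limit or range.

## Robot

A 6-joint arm with a two-finger parallel gripper is mounted at the origin on a cart in front of the work surface, level with it; the furniture and walls round the work are solid. World frame = base frame: x ahead of the robot, y to its left, z up, the work surface at z = 0. Lengths are in m, angles in rad, forces in N, time in s.
With the tool pointing down it reaches from about 0.275 to 1 m from the base axis. Payload 8.4 kg.
Tool frame: the origin (TCP) lies on the centre line of the jaws, within the pads' length; the fingertips stand 17 mm ahead of it and the grasp point (between the pads) lies 2 mm behind it (bot.tcp_to_tips is the z of the fingertips in the tool frame, in m); z points along the fingers, y is the line along which they close (so a half turn about z gives the same grasp; the last joint's range is limited). The gripper opens to 85 mm and grips with 20 to 120 N. Pads are 22 mm wide; open, the fingers measure 114 mm over their backs; the gripper's body (76 mm by 85 mm) begins 54 mm behind the grasp point. The pads swing forward as they close: fully open they stand 13 mm farther back than shut.
Start: joints at [1.134, 0.353, 1.633, -0, 1.155, -0.002], TCP at [0.263, 0.567, 0.248] pointing down, gripper open.
Joint ranges: [-2.63, 2.63], [-0.92, 2.1], [0.06, 2.66], [-1.3, 4.44], [0, 2.69], [-3.02, 3.02]. Speed limits (rad/s): [2.22, 2.22, 2.79, 3.14, 3.14, 3.14].

## Interface

Orientations are given as a unit quaternion [x, y, z, w].
In Python, from workcell import bot, hand, kinematics, get_obs, vision, hand_in gives the robot as it stands. The module is installed in compiled form; this text tells all that it offers. Calls block until the motion is done:
- bot.reach(position, orientation): joint-space move of the TCP to a pose.
- bot.servo_line(position, ori=None, velocity=0.15): straight line of the TCP; ori=None keeps the orientation; velocity is the mean speed in m/s.
- bot.goto_joints(angles): joint-space move.
- hand.move_gripper(opening, strength=None): finger opening in m; strength is the grip in N (None keeps the last); returns when the fingers have stopped.
- bot.dwell(seconds).
- kinematics.solve_ik(position, orientation): joint angles nearest the present ones, or None.
- get_obs(): the state.
- vision.read_camera(name): name is "scene" or "top"; returns a dict with "frame" (420x560x3 uint8, red, green, blue), "intrinsics" (3x3 intrinsics, pixels), "view" (4x4, takes a point from world to camera coordinates). Camera axes: x right, y down, z forward; pixel columns grow to the right and rows downward; lengths in m; the calibration is good to about 2 mm. A picture is of the moment at which its call begins. There is no depth.
A pose or a line that the arm cannot do raises bot.IKError and nothing moves.
- hand_in(): hands the job in; it is judged then, once.
The state is a dict: "time_s": time; "joint_pos": joint angles; "joint_vel": joint speeds; "joint_efforts": joint torques, N m; "position": TCP position; "orientation": TCP orientation; "wrist_force": force on the tool from outside, world axes, zero at the start; "ft_torque": the same for the moment, N m; "gripper_width": finger opening in m; "grip_force": force on a finger pad.
Only numpy, scipy, OpenCV 4.12 (cv2) and the standard library are available. Lean on these libraries where they do the work, as an engineer would, in place of code of your own. Each camera call takes 0.05 s, during which the arm holds its last target. There are 200 camera calls.

## Working session

There is one attempt and no reset: what is moved stays moved. The work goes in short steps, each a Python script; the robot and the scene stay as the last script left them, time stands still between calls to the robot, and variables do not carry over. Pictures are saved under pics/ and viewed, at most 10 in all, crops included, and the job is handed in when it is done.

```bash
mkdir -p pics; python3 - <<'E'
from workcell import *
import cv2,numpy as np
o=get_obs();print(o)
for n in("scene","top"):
    r=vision.read_camera(n);np.savez(f"{n}0.npz",f=r["frame"],K=r["intrinsics"],V=r["view"])
    print(n,np.round(r["intrinsics"],1).tolist(),np.round(r["view"],3).tolist())
    cv2.imwrite(f"pics/{n}0.png",cv2.resize(r["frame"][:,:,::-1],(800,600),interpolation=cv2.INTER_CUBIC))
E
```

```text
{'time_s': 0.0, 'joint_pos': array([ 1.13361994e+00,  3.53662940e-01,  1.63412097e+00, -7.84025820e-06,
        1.15517580e+00, -2.37819407e-03]), 'joint_vel': array([-0.00125425, -0.00104481,  0.00267984,  0.0012729 ,  0.00044688,
       -0.00037152]), 'joint_efforts': array([-3.59723426e-04, -6.05265355e+01, -3.42070341e+01,  5.94144808e-05,
        9.15419514e-03,  6.87960596e-05]), 'position': array([0.26307153, 0.5664551 , 0.24755805]), 'orientation': array([ 2.15689073e-01,  9.76461856e-01, -6.67867069e-04, -1.45518200e-04]), 'wrist_force': array([ 0.52245228,  0.05030398, -0.02600562]), 'ft_torque': array([-0.04796271,  0.02616173, -0.00046889]), 'grip_force': 0.0, 'gripper_width': 0.08573327502104688}
scene [[487.7, 0.0, 285.3], [0.0, 487.7, 211.3], [0.0, 0.0, 1.0]] [[0.612, -0.791, 0.024, -0.277], [-0.453, -0.375, -0.809, 0.348], [0.649, 0.484, -0.588, 0.927], [0.0, 0.0, 0.0, 1.0]]
top [[430.5, 0.0, 276.8], [0.0, 430.5, 208.1], [0.0, 0.0, 1.0]] [[-0.03, -1.0, 0.006, 0.029], [-0.994, 0.029, -0.104, 0.515], [0.104, -0.009, -0.995, 1.129], [0.0, 0.0, 0.0, 1.0]]
```

View pics/top0.png

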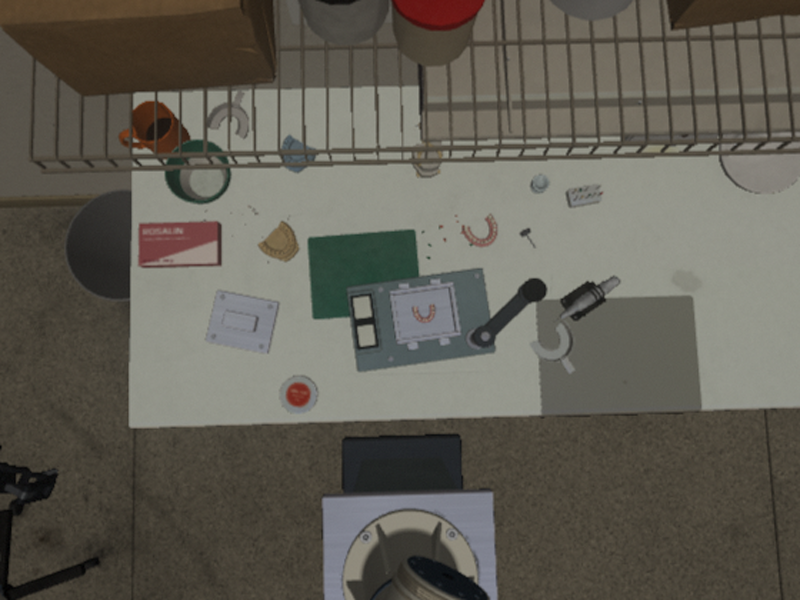

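View pics/scene0.png

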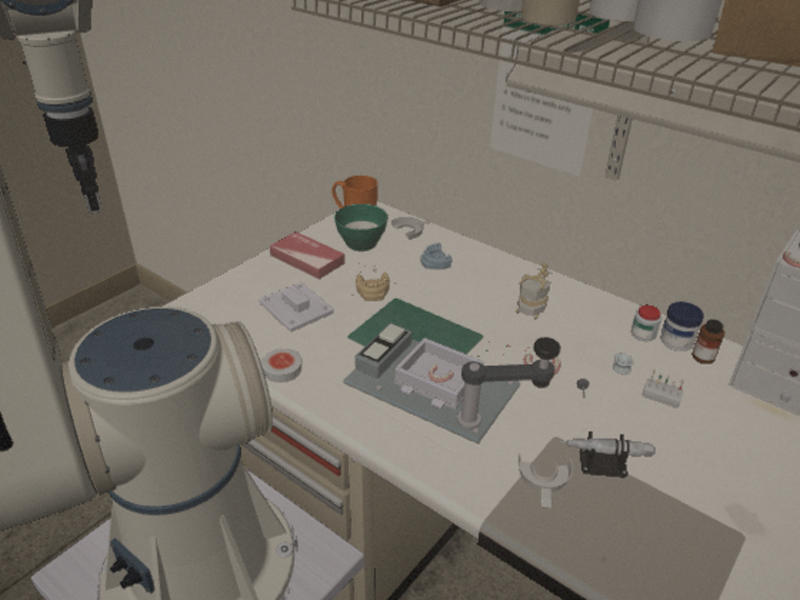

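The top view shows the press at about (420,318) of 800x600, its pillar at (483,337), knob at (533,290), keys at (362,306) and (366,334), and the lid at (243,322). The scene view agrees. I'll enlarge the press and the lid.

```bash
python3 - <<'E'
import cv2,numpy as np
f=np.load("top0.npz")["f"][:,:,::-1]
def crop(x0,y0,w,h,s,n):
    c=cv2.resize(f[y0:y0+h,x0:x0+w],None,fx=s,fy=s,interpolation=cv2.INTER_CUBIC)
    c=cv2.convertScaleAbs(c,alpha=1.6)
    for i in range(0,w,10):
        cv2.putText(c,str(x0+i),(i*s,10),0,.35,(0,255,255),1);cv2.line(c,(i*s,12),(i*s,18),(0,255,255),1)
    for i in range(0,h,10):
        cv2.putText(c,str(y0+i),(0,i*s+4),0,.35,(0,255,255),1)
    cv2.imwrite(n,c)
crop(236,180,156,85,5,"pics/press.png")
crop(138,196,64,56,10,"pics/lid.png")
E
```

```text
(no output)
```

View pics/press.png

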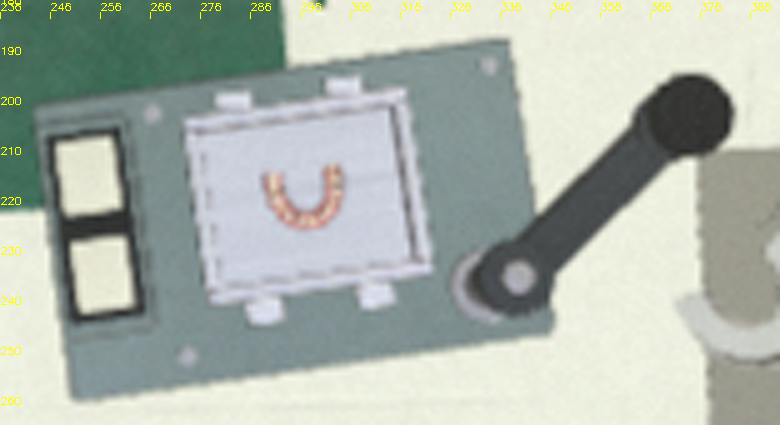

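View pics/lid.png

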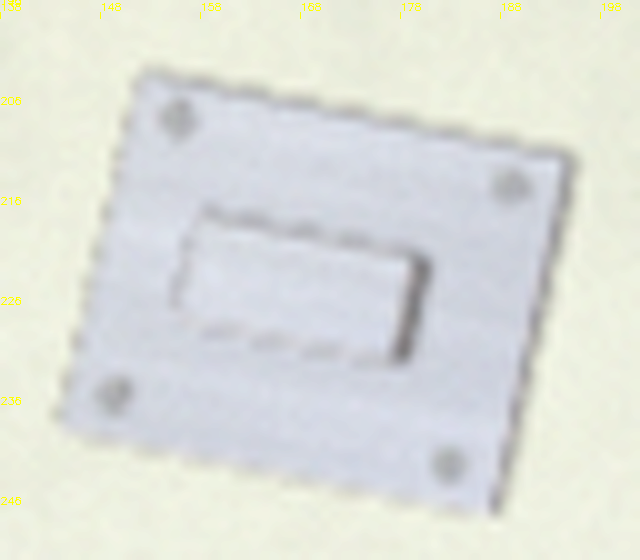

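Press crop: plate corners (35,105), (508,39), (555,333), (73,400); rim corners (186,122), (405,90), (432,268), (211,303); keys at (89,173) and (103,275); pivot (519,275); knob (691,115). Lid crop: plate corners (145,68), (565,152), (490,512), (58,420). Next I'll fit the poses and overlay them on the scene view as a check.

```bash
cat > fit.py <<'E'
import numpy as np,cv2
from scipy.optimize import least_squares
D={n:np.load(f"{n}0.npz") for n in("top","scene")}
def proj(P,n="top"):
    d=D[n];p=np.asarray(P)@d["V"][:3,:3].T+d["V"][:3,3];p=p@d["K"].T;return p[:,:2]/p[:,2:]
def W(q,L):
    c,s=np.cos(q[2]),np.sin(q[2]);L=np.asarray(L,float)
    return np.c_[q[0]+c*L[:,0]-s*L[:,1],q[1]+s*L[:,0]+c*L[:,1],L[:,2]]
def box(cx,cy,a,b,z):return [(cx+i*a/2,cy+j*b/2,z) for i,j in((1,1),(1,-1),(-1,-1),(-1,1))]
def px(c,x0,y0,s):return (np.array(c,float)+.5)/s-.5+[x0,y0]
PL=box(0,0,.164,.264,.014)+box(0,0,.1,.12,.048)+[(-.06,-.09,.126)]
PP=px([(35,105),(508,39),(555,333),(73,400),(186,122),(405,90),(432,268),(211,303),(519,275)],236,180,5)
LL=box(0,0,.1,.12,.02)+box(0,0,.03,.06,.042)
LP=px([(145,68),(565,152),(490,512),(58,420),(203,208),(408,250),(394,360),(178,322)],138,196,10)
def fit(L,P,q0):
    r=least_squares(lambda q:(proj(W(q,L))-P).ravel(),q0,loss="soft_l1");return r.x,np.round(proj(W(r.x,L))-P,1).tolist()
if __name__=="__main__":
    q,e=fit(PL,PP,[.43,0,.1]);print("press",q,e)
    l,e=fit(LL,LP,[.43,.45,-.1]);print("lid",l,e)
    c=236+0;kz=.17
    k=px([(691,115)],236,180,5)
    th=least_squares(lambda t:(proj(W(q,[(-.06+.108*np.cos(.983-t[0]),-.09+.108*np.sin(.983-t[0]),.17)]))-k).ravel(),[1.5]).x[0];print("theta",th)
    print("knob",W(q,[(-.06+.108*np.cos(.983-th),-.09+.108*np.sin(.983-th),.17)]),"pivot",W(q,[(-.06,-.09,.116)]))
    # keys: y=.113, x=+-u
    kk=px([(89,173),(103,275)],236,180,5)
    print("key u",least_squares(lambda u:(proj(W(q,[(u[0],.113,.054),(-u[0],.113,.047)]))-kk).ravel(),[.03]))
    np.savez("pose.npz",press=q,lid=l,th=th)
    f=cv2.resize(D["scene"]["f"][:,:,::-1],None,fx=4,fy=4,interpolation=cv2.INTER_CUBIC);f=cv2.convertScaleAbs(f,alpha=1.5)
    for pts in(W(q,PL[:4]),W(q,PL[4:8]),W(l,LL[:4]),W(l,LL[4:])):
        cv2.polylines(f,[np.int32(proj(pts,"scene")*4+1.5)],1,(0,0,255),1)
    cv2.imwrite("pics/ov.png",f[760:1240,700:1500])
E
python3 fit.py
```

```text
press [ 0.48121967 -0.03626589  0.12531603] [[0.4, -2.0], [1.4, -3.6], [2.4, -2.9], [1.8, -1.0], [-1.9, 0.7], [-0.8, 0.1], [0.1, 2.0], [-1.0, 2.1], [-1.0, 1.4]]
lid [ 0.4812781   0.30441632 -0.22805463] [[-0.5, -0.4], [0.9, -0.1], [0.4, 0.4], [-0.3, 0.8], [-0.6, -0.3], [1.1, 0.0], [0.0, 0.2], [-0.7, -0.5]]
theta 1.9327832779537155
knob [[ 0.50626553 -0.21235153  0.17      ]] pivot [[ 0.43293912 -0.13305943  0.116     ]]
key u      message: `ftol` termination condition is satisfied.
     success: True
      status: 2
         fun: [-1.166e+00  2.093e+00 -7.843e-01  2.028e+00]
           x: [ 2.674e-02]
        cost: 5.2348129166710216
         jac: [[-5.703e+01]
               [-3.765e+02]
               [ 5.724e+01]
               [ 3.779e+02]]
        grad: [ 8.512e-07]
  optimality: 8.512324480010693e-07
 active_mask: [ 0.000e+00]
        nfev: 4
        njev: 4
```

View pics/ov.png

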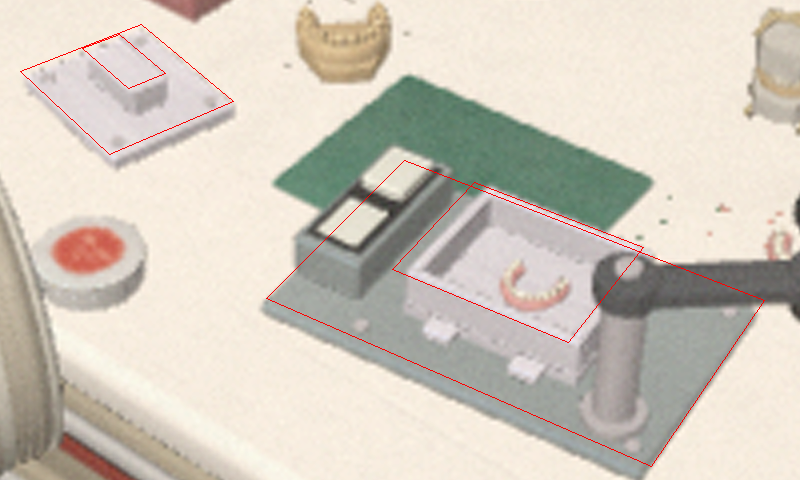

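The plate's centre is evidently not at the origin: its residuals run opposite to the rim's. I'll drop it, refit with the rim, pivot and keys, and add scene points. Scene crop: rim (470,187), (405,283); lid (25,80), (138,28), (235,106), (115,160).

```bash
cat > fit2.py <<'E'
from fit import *
sp=lambda c:px(np.array(c,float)+[700,760],0,0,4)
SP=sp([(470,187),(405,283)]); SL=sp([(138,28),(235,104),(115,157),(25,80)])
kk=px([(89,173),(103,275)],236,180,5)
keys=lambda u:[(u,.113,.054),(-u,.113,.047)]
def rp(v):
    q,u=v[:3],v[3]
    return np.r_[(proj(W(q,PL[4:]))-PP[4:]).ravel(),(proj(W(q,keys(u)))-kk).ravel(),.5*(proj(W(q,[PL[4],PL[7]]),"scene")-SP).ravel()]
r=least_squares(rp,[.48,-.03,.12,.027],loss="soft_l1");q=r.x[:3];print(r.x,np.round(rp(r.x),1))
r=least_squares(lambda l:np.r_[(proj(W(l,LL))-LP).ravel(),.5*(proj(W(l,LL[:4]),"scene")-SL).ravel()],[.48,.3,-.22],loss="soft_l1");l=r.x
print(l,np.round(r.fun,1))
a=lambda t:[(-.06+.108*np.cos(.983-t),-.09+.108*np.sin(.983-t),.17)]
k=px([(691,115)],236,180,5)
s=least_squares(lambda t:(proj(W(q,a(t[0])))-k).ravel(),[1.5]);th=s.x[0];print("theta",th,s.fun,W(q,a(th)),"seat",q,"piv",W(q,[(-.06,-.09,.116)]))
print("plate offs",least_squares(lambda o:(proj(W(q,np.array(PL[:4])+[o[0],o[1],0]))-PP[:4]).ravel(),[0,0]).x)
np.savez("pose.npz",press=q,lid=l,th=th,u=.027)
f=cv2.resize(D["scene"]["f"][:,:,::-1],None,fx=4,fy=4,interpolation=cv2.INTER_CUBIC);f=cv2.convertScaleAbs(f,alpha=1.5)
for pts in(W(q,PL[4:8]),W(q,box(.027,.113,.04,.032,.054)),W(q,box(-.027,.113,.04,.032,.047)),W(l,LL[:4]),W(l,LL[4:])):
    cv2.polylines(f,[np.int32(proj(pts,"scene")*4+1.5)],1,(0,0,255),1)
cv2.circle(f,tuple(int(v) for v in proj(W(q,a(th)),"scene")[0]*4),5,(0,0,255),-1)
cv2.imwrite("pics/ov2.png",f[760:1240,700:1500])
E
python3 fit2.py
```

```text
[ 0.48485206 -0.03905955  0.11811135  0.02674664] [-0.8 -0.9  0.3 -1.1  1.   0.7 -0.1  0.5 -0.1  0.1 -0.1  0.4  0.1  0.3
  1.5 -0.8 -0.6 -1.9]
[ 0.48122056  0.30414466 -0.22407319] [-0.5 -0.3  1.  -0.2  0.5  0.4 -0.1  0.9 -0.5 -0.2  1.2 -0.   0.2  0.1
 -0.5 -0.5  0.4 -0.5 -0.2 -0.4 -0.6 -0.3 -0.5 -1. ]
theta 1.9300726356005375 [ 0.65371705 -0.65533282] [[ 0.50884473 -0.21512357  0.17      ]] seat [ 0.48485206 -0.03905955  0.11811135] piv [[ 0.43587541 -0.13550274  0.116     ]]
plate offs [-0.00895754  0.00825299]
```

View pics/ov2.png

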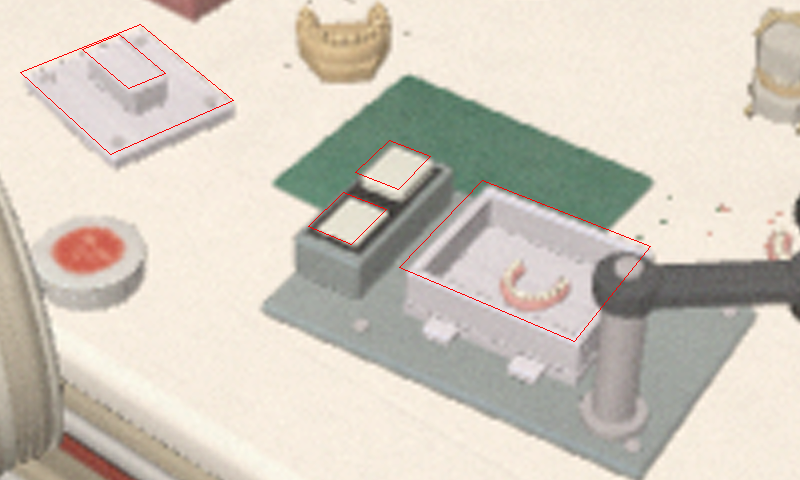

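Fit agrees with the pictures to about 1 px in the top view, and the scene view is offset by a uniform 2–3 mm. Next I'll grasp the lid and lift it.

```bash
cat > h.py <<'E'
from workcell import bot,hand,kinematics,get_obs,vision,hand_in
import numpy as np
from scipy.spatial.transform import Rotation as R
p=np.load("pose.npz");Q=p["press"];L=p["lid"];TH=float(p["th"])
def down(yaw):
    # tool z down, tool y at world angle yaw
    y=np.array([np.cos(yaw),np.sin(yaw),0]);z=np.array([0,0,-1.])
    return R.from_matrix(np.c_[np.cross(y,z),y,z]).as_quat()
def w(x,y,z):
    c,s=np.cos(Q[2]),np.sin(Q[2]);return np.array([Q[0]+c*x-s*y,Q[1]+s*x+c*y,z])
def st(t=""):
    o=get_obs();print(t,"t",round(o["time_s"],2),"p",np.round(o["position"],4),"F",np.round(o["wrist_force"],1),"g",round(o["gripper_width"],4),round(o["grip_force"],1));return o
E
python3 - <<'E'
from h import *
q=down(L[2]);print(kinematics.solve_ik(np.r_[L[:2],.13],q),kinematics.solve_ik(w(0,0,.14),down(Q[2])),bot.tcp_to_tips)
bot.reach(np.r_[L[:2],.12],q);st()
bot.servo_line(np.r_[L[:2],.038],velocity=.1);st()
hand.move_gripper(0.0,45);st("grip");print(bot.tcp_to_tips)
bot.servo_line(np.r_[L[:2],.15],velocity=.12);bot.dwell(.2);st("lift")
E
```

```text
[ 5.61001974e-01  4.07853797e-01  1.85306732e+00 -4.44089210e-16
  8.80671531e-01  7.85075159e-01] [-8.34698783e-02  2.81775748e-01  2.02136051e+00 -4.44089210e-16
  8.38456394e-01 -2.01581226e-01] 0.017
 t 1.47 p [0.4813 0.305  0.1204] F [0.3 0.9 0.3] g 0.0854 0.0
 t 2.43 p [0.4816 0.3044 0.0385] F [ 0.4 -0.1 -0.3] g 0.0852 0.0
grip t 2.99 p [0.4814 0.3043 0.0384] F [-1.7 -0.2  5.8] g 0.0292 46.3
0.017
lift t 4.28 p [0.4809 0.3039 0.1492] F [ 0.1 -0.5 -2.8] g 0.0288 45.1
```

```bash
python3 - <<'E'
from h import *
q=down(Q[2])
bot.reach(w(0,0,.15),q);bot.servo_line(w(0,0,.10),velocity=.1);bot.dwell(.2);o=st("above");f0=o["wrist_force"]
for z in np.arange(.094,.0765,-.002):
    bot.servo_line(w(0,0,z),velocity=.03);o=st();d=o["wrist_force"]-f0
    if np.abs(d[:2]).max()>10 or d[2]>8: print("contact",d);break
r=vision.read_camera("scene")
import cv2
f=r["frame"][170:330,160:400,::-1];cv2.imwrite("pics/place.png",cv2.convertScaleAbs(cv2.resize(f,None,fx=3.3,fy=3.3,interpolation=cv2.INTER_CUBIC),alpha=1.5))
E
```

```text
above t 6.42 p [ 0.4854 -0.0391  0.1007] F [-0.7  1.  -3.6] g 0.0291 45.1
 t 6.77 p [ 0.4846 -0.0391  0.0938] F [ 0.2  0.2 -2.8] g 0.029 45.1
 t 7.02 p [ 0.4847 -0.039   0.0919] F [ 0.2  0.3 -3.6] g 0.0291 45.1
 t 7.27 p [ 0.4848 -0.0391  0.0899] F [-0.1 -0.2 -2.7] g 0.029 45.1
 t 7.52 p [ 0.4847 -0.0391  0.0879] F [ 0.2 -1.4 -2.8] g 0.0292 45.1
 t 7.77 p [ 0.4848 -0.0391  0.0859] F [ 0.8 -0.9 -5.1] g 0.029 45.1
 t 8.02 p [ 0.4847 -0.0391  0.0839] F [ 0.  -0.2 -3.3] g 0.0292 45.1
 t 8.27 p [ 0.4847 -0.0391  0.0819] F [ 0.7 -0.7 -3.4] g 0.0293 45.1
 t 8.52 p [ 0.4848 -0.039   0.0799] F [-0.4 -0.  -3. ] g 0.0289 45.1
 t 8.77 p [ 0.4852 -0.0391  0.0784] F [-1.5 -0.3  4.6] g 0.0291 46.1
contact [-0.78679048 -1.26306333  8.19884981]
```

View pics/place.png

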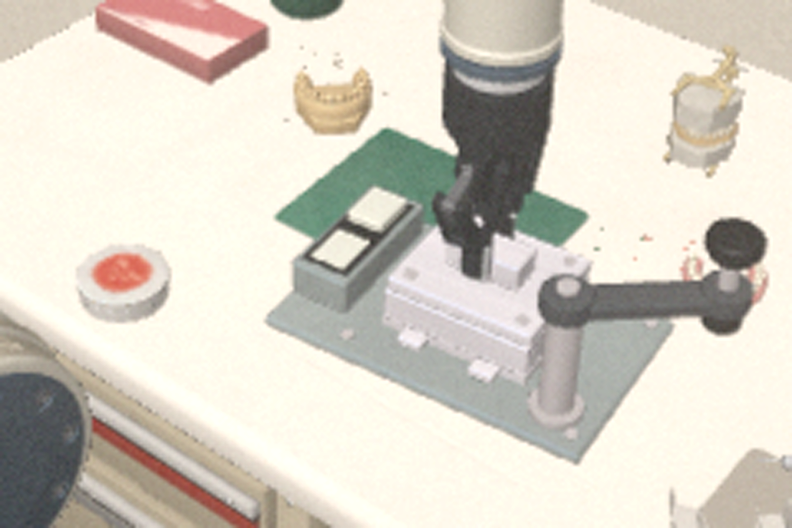

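The lid sits flush on the rim: contact came at TCP z 0.0784, exactly as expected, and no gap is visible. Next I'll release, back off, cage the knob loosely and swing the arm home.

```bash
cat >> h.py <<'E'
def arc(th,z,r=.108):
    a=.983-th;return w(-.06+r*np.cos(a),-.09+r*np.sin(a),z),down(a+Q[2]-np.pi/2)
E
python3 - <<'E'
from h import *
hand.move_gripper(.085);st("rel")
bot.servo_line(w(0,0,.16),velocity=.12)
bot.servo_line(w(0,0,.23),velocity=.2)
P,q=arc(TH,.23);bot.reach(P,q)
P,q=arc(TH,.169)
f0=get_obs()["wrist_force"]
for z in(.2,.185,.175,.169):
    P[2]=z;bot.servo_line(P,velocity=.08);o=st()
    if abs(o["wrist_force"][2]-f0[2])>6: print("hit");raise SystemExit
hand.move_gripper(.047,20);st("cage")
for th in np.arange(TH-.16,.1,-.16):
    P,q=arc(th,.169);bot.servo_line(P,q,velocity=.06);o=st(round(th,2))
    if np.linalg.norm(o["wrist_force"]-f0)>15:print("stop");break
E
```

```text
rel t 9.4 p [ 0.4849 -0.0391  0.078 ] F [-0.2  0.1  0.4] g 0.0852 0.0
 t 13.16 p [ 0.5087 -0.215   0.1996] F [-0.3 -0.4 -0.1] g 0.085 0.0
 t 13.49 p [ 0.5086 -0.215   0.1847] F [ 0.1 -0.2 -0.1] g 0.0852 0.0
 t 13.77 p [ 0.5085 -0.215   0.1746] F [0.  0.2 0.3] g 0.0849 0.0
 t 14.02 p [ 0.5086 -0.215   0.1687] F [0.3 0.2 0.9] g 0.0852 0.0
cage t 14.47 p [ 0.5089 -0.2152  0.1691] F [-0.6 -0.7 -0.1] g 0.0472 0.1
1.77 t 14.92 p [ 0.5206 -0.2024  0.1689] F [-0.3  0.2 -0.7] g 0.0467 0.0
1.61 t 15.36 p [ 0.5301 -0.1883  0.169 ] F [-0.3  0.3 -0.1] g 0.0469 0.0
1.45 t 15.8 p [ 0.5373 -0.1727  0.169 ] F [-0.1  0.7 -0.5] g 0.0473 0.0
1.29 t 16.24 p [ 0.5419 -0.156   0.1691] F [ 0.7 -0.7  0.6] g 0.0473 0.0
1.13 t 16.68 p [ 0.5439 -0.1389  0.1691] F [0.8 0.3 0.8] g 0.0471 0.0
0.97 t 17.12 p [ 0.5431 -0.1217  0.169 ] F [ 0.6  0.2 -0.2] g 0.0469 0.0
0.81 t 17.57 p [ 0.5395 -0.1048  0.1691] F [0.8 0.  0.3] g 0.047 0.0
0.65 t 18.01 p [ 0.5333 -0.0887  0.1691] F [0.4 0.5 0.3] g 0.0474 0.0
0.49 t 18.45 p [ 0.5246 -0.0737  0.1691] F [ 0.5 -0.1  0.2] g 0.0473 0.0
0.33 t 18.89 p [ 0.5136 -0.0604  0.1691] F [ 0.5 -0.1 -0.1] g 0.0469 0.0
0.17 t 19.33 p [ 0.5006 -0.049   0.1691] F [ 0.3 -0.  -0.1] g 0.0468 0.0
```

```bash
python3 - <<'E'
from h import *
f0=np.zeros(3)
for th in np.arange(.12,-.13,-.02):
    P,q=arc(th,.169);bot.servo_line(P,q,velocity=.03);o=st(round(th,2))
    if np.linalg.norm(o["wrist_force"][:2])>8:print("stop");break
r=vision.read_camera("scene")
import cv2
f=r["frame"][170:330,160:400,::-1];cv2.imwrite("pics/swing.png",cv2.convertScaleAbs(cv2.resize(f,None,fx=3.3,fy=3.3,interpolation=cv2.INTER_CUBIC),alpha=1.5))
E
```

```text
0.12 t 19.67 p [ 0.4962 -0.0459  0.169 ] F [ 0.4  0.9 -0.4] g 0.047 0.2
0.1 t 19.92 p [ 0.4943 -0.0446  0.1691] F [ 0.5 -0.6 -0.2] g 0.0469 0.5
0.08 t 20.17 p [ 0.4922 -0.0433  0.169 ] F [ 1.  -0.  -0.1] g 0.047 0.4
0.06 t 20.42 p [ 0.4903 -0.0422  0.169 ] F [ 0.8 -0.3  0.1] g 0.0469 0.3
0.04 t 20.67 p [ 0.4884 -0.0411  0.169 ] F [ 1.5 -0.8  0.5] g 0.0471 0.3
0.02 t 20.92 p [ 0.4865 -0.0401  0.169 ] F [0.5 0.2 0.4] g 0.0471 0.3
-0.0 t 21.17 p [ 0.4846 -0.0391  0.169 ] F [0.9 0.3 0.5] g 0.0471 0.3
-0.02 t 21.42 p [ 0.4827 -0.0382  0.169 ] F [ 1.2 -0.3  0.4] g 0.0471 0.3
-0.04 t 21.67 p [ 0.4812 -0.0375  0.1691] F [ 3.7 -1.5 -0.7] g 0.0472 1.9
-0.06 t 21.92 p [ 0.4808 -0.0375  0.1693] F [ 8.8 -8.9 -5.6] g 0.0468 5.7
stop
```

View pics/swing.png

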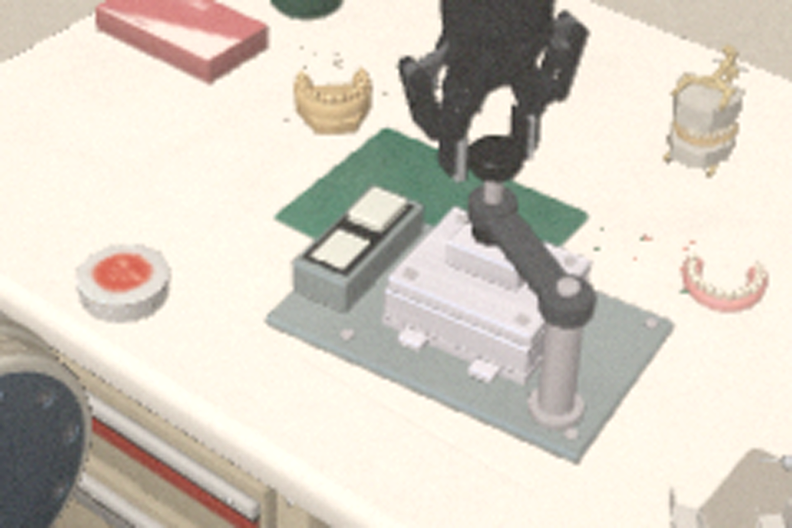

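The arm rests against its stop with the knob over the lid. Next I'll push the knob down with closed fingers, watching the force.

```bash
python3 - <<'E'
from h import *
hand.move_gripper(.08)
o=get_obs();P=o["position"].copy();P[2]=.23;bot.servo_line(P,velocity=.12)
hand.move_gripper(0,20)
P=w(0,0,.195);bot.servo_line(w(0,0,.23),velocity=.1);bot.servo_line(P,velocity=.1);bot.dwell(.2)
def F():
    v=[]
    for _ in range(4):
        v.append(get_obs()["wrist_force"][2]);bot.dwell(.02)
    return np.mean(v)
f0=F();st("pre");log=[]
z=.189
while z>.187-.0195:
    bot.servo_line(w(0,0,z),velocity=.02);f=F()-f0;zz=get_obs()["position"][2];log.append((round(z,4),round(zz,4),round(f,1)))
    fs=[a[2] for a in log if a[2]>3][3:8]
    if f>14 or (len(fs)>=5 and f-np.median(fs)>5.5):print("stop",np.median(fs));break
    z-=.0006
for a in log:print(*a)
st()
E
```

```text
pre t 24.8 p [ 0.4852 -0.0391  0.1956] F [-0.5 -1.1  0. ] g -0.0004 0.0
stop 5.6
0.189 0.1889 0.6
0.1884 0.1884 0.3
0.1878 0.1878 0.6
0.1872 0.1872 -0.0
0.1866 0.1868 4.0
0.186 0.1862 5.7
0.1854 0.1856 5.5
0.1848 0.185 5.8
0.1842 0.1844 5.1
0.1836 0.1838 5.5
0.183 0.1832 6.0
0.1824 0.1826 5.6
0.1818 0.182 5.5
0.1812 0.1814 5.4
0.1806 0.1808 5.1
0.18 0.1802 5.1
0.1794 0.1796 4.9
0.1788 0.179 5.6
0.1782 0.1784 5.3
0.1776 0.1778 5.9
0.177 0.1772 5.4
0.1764 0.1766 5.3
0.1758 0.1761 6.1
0.1752 0.1756 7.8
0.1746 0.1751 9.5
0.174 0.1747 11.0
0.1734 0.1742 12.6
 t 33.55 p [ 0.4852 -0.0392  0.1742] F [-2.8 -0.3 12.6] g -0.0001 6.3
```

```bash
python3 - <<'E'
from h import *
bot.servo_line(w(0,0,.1730),velocity=.02);bot.dwell(.2);st("final push")
bot.servo_line(w(0,0,.23),velocity=.1)
u=float(p["u"]);q=down(Q[2]-np.pi/2)
bot.reach(w(u,.113,.2),q);bot.servo_line(w(u,.113,.078),velocity=.12);bot.dwell(.2)
f0=st("above key")["wrist_force"][2];z=.0725
while z>.060:
    bot.servo_line(w(u,.113,z),velocity=.02);o=get_obs();f=o["wrist_force"][2]-f0;print(round(z,4),round(o["position"][2],4),round(f,1))
    if f>8 or (f>6 and z<.067):break
    z-=.0007
bot.dwell(.2)
bot.servo_line(w(u,.113,.2),velocity=.1)
bot.reach([.35,.35,.25],q);st("clear")
r=vision.read_camera("scene");t=vision.read_camera("top")
import cv2
g=lambda f,s:cv2.convertScaleAbs(cv2.resize(f[:,:,::-1],None,fx=s,fy=s,interpolation=cv2.INTER_CUBIC),alpha=1.5)
a=g(r["frame"][210:330,230:380],4);b=g(t["frame"][180:265,236:346],2)
c=np.zeros((480,600+b.shape[1],3),np.uint8);c[:,:600]=a[:480,:600];c[:b.shape[0],600:]=b;c=c[:,:800]
cv2.imwrite("pics/end.png",c)
E
```

```text
final push t 34.0 p [ 0.4852 -0.0392  0.174 ] F [-3.8 -0.6 14. ] g 0.0 7.1
above key t 37.25 p [0.4988 0.0764 0.0786] F [-0.5  0.1 -0.2] g 0.0001 0.0
0.0725 0.0723 0.5
0.0718 0.0718 0.4
0.0711 0.0711 -0.1
0.0704 0.0704 1.5
0.0697 0.0697 2.2
0.069 0.0689 1.3
0.0683 0.0682 1.7
0.0676 0.0675 1.4
0.0669 0.0668 2.3
0.0662 0.0661 1.6
0.0655 0.0654 0.0
0.0648 0.0647 1.0
0.0641 0.0641 1.9
0.0634 0.064 12.5
clear t 43.84 p [0.3504 0.3494 0.2497] F [-0.3 -0.2  0.6] g -0.0004 0.0
```

View pics/end.png

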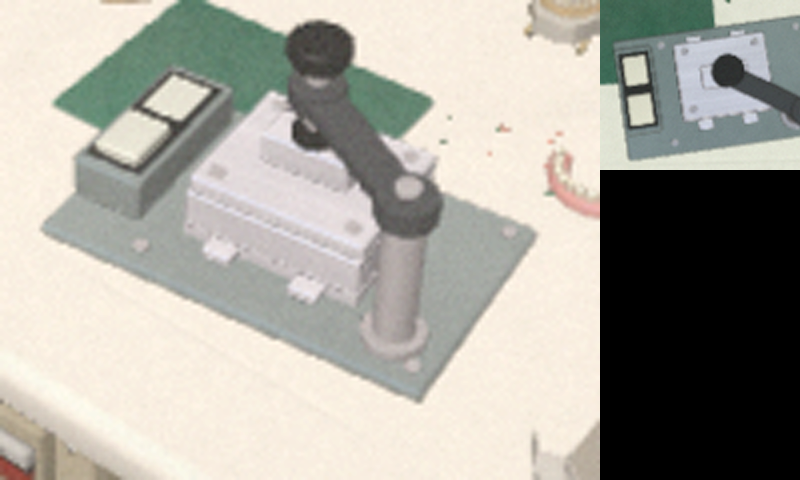

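The final picture shows the lid flush, the arm home with its pad on the grip block, and the stop key raised at about (132,138) with the run key down at (178,97). The run key met its stop at full travel.

```bash
python3 -c "
from workcell import hand_in
print(hand_in())"
```

```text
the job is handed in; nothing more can be done
None
```

The job is handed in at about 44 s: lid flush, clamp arm home, pad holding at roughly 8 N by the wrist force, run key down and stop key up, bystanders never approached; the verdict itself was not reported.

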